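# Unclip the oil pourer for washing

### The arm

A 6-joint arm with a two-finger parallel gripper is mounted at the origin on the work surface. World frame = base frame: x ahead of the robot, y to its left, z up, the work surface at z = 0. Lengths are in m, angles in rad, forces in N, time in s.
With the tool pointing down it reaches from about 0.2 to 0.875 m from the base axis. Payload 3.4 kg.
Tool frame: the origin (TCP) lies between the finger pads; the fingertips stand 25 mm ahead of it and the grasp point (between the pads) lies 6 mm ahead of it (r.nose_length is the z of the fingertips in the tool frame, in m); z points along the fingers, y is the line along which they close (so a half turn about z gives the same grasp; the last joint's range is limited). The gripper opens to 94 mm and grips with 3 to 60 N. Pads are 16 mm wide; open, the fingers measure 119 mm over their backs; the gripper's body (75 mm by 177 mm) begins 78 mm behind the grasp point.
Start: joints at [1.145, 0.276, 1.505, -0, 1.361, -0.121], TCP at [0.173, 0.549, 0.23] pointing down, gripper open.
Joint ranges: [-2.89, 2.89], [-0.75, 2.08], [0.22, 2.7], [-1.18, 4.32], [0.11, 2.71], [-2.7, 2.7]. Speed limits (rad/s): [2.57, 2.57, 3.14, 3.14, 3.14, 3.14].

### API

Orientations are given as a unit quaternion [w, x, y, z].
In Python, from plant import r, gripper_to, inverse_kinematics, vision, models, telemetry gives the robot as it stands. Calls block until the motion is done:
- r.move_to(position, orientation): joint-space move of the TCP to a pose.
- r.move_l(position, rot=None, vel=0.15, guard=None): straight line of the TCP; rot=None keeps the orientation; vel is the mean speed in m/s. With guard (N) it stops when the force on the tool has changed by that much, and returns True; else False.
- r.movej(angles): joint-space move.
- gripper_to(opening, f_grip=None): finger opening in m; f_grip is the grip in N (None keeps the last); returns when the fingers have stopped.
- r.hold(seconds).
- inverse_kinematics(position, orientation): joint angles nearest the present ones, or None.
- vision.snapshot(name): name is "side" or "top" or "wrist"; returns the picture (480x640x3 uint8, red, green, blue); there is no depth.
- vision.get_calibration(name): a dict with "fx", "fy", "cx", "cy" (pixels), "position" and "orientation" of the camera in the world. Camera axes: x right, y down, z forward; pixel columns grow to the right and rows downward; lengths in m; the calibration is good to about 2 mm. A picture is of the moment at which its call begins: read the wrist's pose just before it. get_calibration takes no time and is no camera call; for the wrist camera it gives the pose at the moment of the call.
A pose or a line that the arm cannot do raises r.PlanningError and nothing moves.
- r.sign_off(): hands the job in; it is judged then, once.
Trained networks look in the newest picture that a camera, given by its name, has taken for a name from the list of things; names that differ only in an ending like _2 or _b are one class to them, and where a whole thing is asked for, a point or a joint stands for the part that bears it (a point fixed in the world has none). Each returns a list of dicts, best first, with "score" (0 to 1); they miss things now and then, are a little off and sometimes report something else, mostly with a low value. They report only what shows in the picture. A call takes as long as a camera call. They do not tell look-alikes from the thing itself.
- models.boxes_of(thing, camera): "at" ([x, y, z] in m, in world coordinates, good to about 4 mm: the middle of the surface that is visible of it).
- models.regions_of(thing, camera): "pixels" (480x640 bool, what is visible of it).
- models.mark_of(thing, camera): "at" ([x, y, z] in m, in world coordinates, good to about 4 mm: a listed point, or the origin of a listed thing).
Readings, each from a call of its own:
- telemetry.current_t(): time.
- telemetry.current_joints(): joint angles.
- telemetry.current_dq(): joint speeds.
- telemetry.current_joint_efforts(): joint torques, N m.
- telemetry.current_ee_pos(): TCP position.
- telemetry.current_tool_rot(): TCP orientation.
- telemetry.current_wrist_force(): force on the tool from outside, world axes, zero at the start.
- telemetry.current_torque(): the same for the moment, N m.
- telemetry.current_opening(): finger opening in m.
- telemetry.current_finger_force(): force on a finger pad.
Only numpy, scipy, OpenCV 4.12 (cv2) and the standard library are available. Lean on these libraries where they do the work, as an engineer would, in place of code of your own. Each camera call takes 0.05 s, during which the arm holds its last target. There are 200 camera calls.

### The job

The pourer on the tall slim oil dispenser needs washing: pinch it so that the release button on its side stays pressed in, pull the pourer straight up off the bottle, and lower it into the empty terracotta cazuela before letting go. It may stand or lie in the dish. Leave the pourer of the squat, wide vinegar dispenser clipped on, and do not shove or tip the cazuela.

Things in the scene. Friction and masses are not known exactly. Their poses are not given: they have to be found in the camera images.
- oil_pourer: Pourer to unclip, on the tall slim bottle (72 mm wide, screwed down; collar 44 mm square, mouth 150 mm up). Steel block 40 x 30 x 50 mm (x, y, z). Origin: centre of its underside, resting on the collar's mouth. Spout 11 mm thick from the +x side to x = 73, 24 to 51 mm up. Button on the +y side. Plug 28 x 22 mm reaches 20 mm down into the collar, 1 mm play; latched unless the button is in. 0.18 kg.
- oil_button (a joint): Its button, in m: black, 18 mm wide, 24 tall, centred 28 mm above the pourer's origin, 7 mm proud of the +y side (37 mm over button and opposite side). Moves along the pourer's -y: 0 out, 0.007 flush; free of the latch from about 0.005. Spring 3.5 N, 7 N fully in; returns when let go. Pinching button and opposite flat side until 30 mm wide presses it fully and grips the pourer.
- cazuela: Empty round terracotta dish, 210 mm across the rim, 55 mm high, wall 7 mm; inner floor 8 mm above its underside and about 160 mm across. Loose, 1.1 kg. Origin: centre of the underside, on the counter; z up.
- vinegar_pourer: Identical pourer clipped on the squat wide vinegar bottle (96 mm wide, screwed down, collar mouth 95 mm up); to be left alone. Origin and axes as for the oil pourer.
Mind the look-alikes: they are no part of the job. Leave any purple or red look-alike of the oil_pourer alone. Of the things that look like the cazuela, the smaller one is meant.

How it is judged:
By the outcome, as a careful person would: the job done as asked, in the order asked, and still so for the second after the job is handed in, with the robot touching nothing.
It also fails if it takes over 50 s, if anything falls off the work surface, if the arm or the gripper's body presses on something with over 40 N, if the wrist force passes 120 N, or if a joint passes its speed limit or range.

## Working session

There is one attempt and no reset: what is moved stays moved. The work goes in short steps, each a Python script; the robot and the scene stay as the last script left them, time stands still between calls to the robot, and variables do not carry over. Pictures are saved under pics/ and viewed, at most 10 in all, crops included, and the job is handed in when it is done.

```bash
mkdir -p pics
python3 - <<'E'
from plant import r, vision, models, telemetry
import cv2
for c in ("top","side"):
    im=vision.snapshot(c); cv2.imwrite(f"pics/{c}0.png",im[:,:,::-1])
    k=vision.get_calibration(c); print(c,{a:(b if isinstance(b,float) else [round(float(v),3) for v in b] if hasattr(b,'__len__') else b) for a,b in k.items()})
    for t in ("oil_pourer","oil_button","cazuela","vinegar_pourer"):
        for f in ("boxes_of","mark_of"):
            print(c,t,f,[([round(float(v),3) for v in d["at"]],round(d["score"],2)) for d in getattr(models,f)(t,c)])
print(telemetry.current_t(), telemetry.current_tool_rot())
E
```

```text
top {'fx': 502.1613965188663, 'fy': 502.1613965188663, 'cx': 322.3794191538522, 'cy': 237.71589841373094, 'position': [0.28, -0.011, 1.136], 'orientation': [-0.074, 0.71, -0.698, 0.062]}
top oil_pourer boxes_of [([0.734, -0.284, 0.066], 0.91), ([0.399, -0.271, 0.072], 0.73)]
top oil_pourer mark_of [([0.743, -0.291, 0.021], 0.81), ([0.395, -0.271, 0.019], 0.67), ([0.59, -0.27, 0.15], 0.6)]
top oil_button boxes_of [([0.731, -0.297, 0.052], 0.5), ([0.601, -0.255, 0.188], 0.43)]Traceback (most recent call last):
  File "<stdin>", line 8, in <module>
ValueError: it knows: cazuela, oil_pourer, vinegar_pourer
```

Run:
```python
from plant import r, vision, models, telemetry
import cv2
for c in ("top","side"):
    im=vision.snapshot(c); cv2.imwrite(f"pics/{c}0.png",im[:,:,::-1])
    k=vision.get_calibration(c); print(c,[round(float(v),3) for v in k["position"]],k["fx"])
    for t,f in (("oil_pourer","mark_of"),("oil_button","boxes_of"),("cazuela","mark_of"),("cazuela","boxes_of"),("vinegar_pourer","mark_of")):
        print(c,t,f,[([round(float(v),3) for v in d["at"]],round(d["score"],2)) for d in getattr(models,f)(t,c)])
print(telemetry.current_t(), telemetry.current_tool_rot())
```

```text
top [0.28, -0.011, 1.136] 502.1613965188663
top oil_pourer mark_of [([0.746, -0.29, 0.021], 0.86), ([0.594, -0.271, 0.151], 0.79), ([0.394, -0.27, 0.019], 0.64)]
top oil_button boxes_of []
top cazuela mark_of [([0.239, 0.299, -0.002], 0.74), ([0.556, -0.025, 0.004], 0.59), ([0.593, -0.273, 0.152], 0.58)]
top cazuela boxes_of [([0.564, -0.028, 0.01], 0.95), ([0.235, 0.314, 0.01], 0.62)]
top vinegar_pourer mark_of [([0.547, 0.27, 0.098], 0.77)]
side [-0.01, -0.696, 0.895] 505.41109227215935
side oil_pourer mark_of [([0.592, -0.274, 0.147], 0.89), ([0.396, -0.272, 0.02], 0.73)]
side oil_button boxes_of [([0.725, -0.297, 0.044], 0.64)]
side cazuela mark_of [([0.557, -0.027, 0.0], 0.8), ([0.233, 0.289, 0.001], 0.66)]
side cazuela boxes_of [([0.233, 0.32, 0.026], 0.68), ([0.567, -0.015, 0.015], 0.6)]
side vinegar_pourer mark_of [([0.547, 0.268, 0.095], 0.74)]
0.8 [8.76311186e-06 1.51807119e-01 9.88410136e-01 3.90032152e-05]
```

View pics/top0.png

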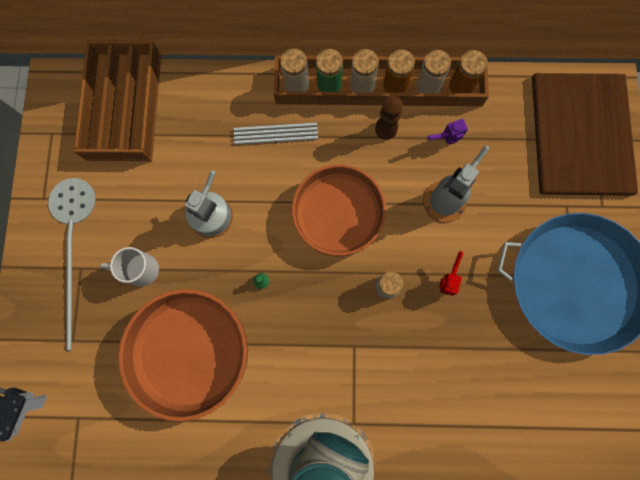

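View pics/side0.png

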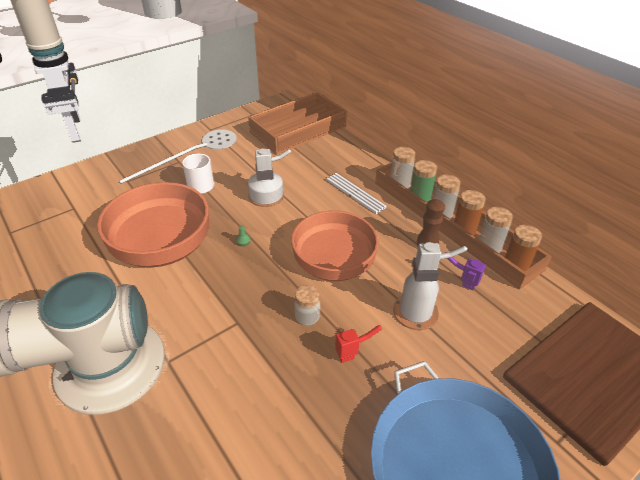

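The top view shows the oil pourer at about (464,180) with its spout tip at (487,150). The small cazuela is at (340,210), the vinegar pourer at (203,205), and the purple and red decoys are clear of these. I'll estimate the yaw and take a closer look with the wrist camera.

```bash
cat > h.py <<'E'
import numpy as np
from scipy.spatial.transform import Rotation as R
from plant import r, gripper_to, inverse_kinematics, vision, models, telemetry
def ray(k,u,v,z):
    w,x,y,zz=k["orientation"]; d=R.from_quat([x,y,zz,w]).as_matrix()@[(u-k["cx"])/k["fx"],(v-k["cy"])/k["fy"],1]
    p=np.array(k["position"]); return p+d*(z-p[2])/d[2]
def proj(k,P):
    w,x,y,zz=k["orientation"]; c=(np.atleast_2d(P)-k["position"])@R.from_quat([x,y,zz,w]).as_matrix()
    return np.c_[c[:,0]/c[:,2]*k["fx"]+k["cx"],c[:,1]/c[:,2]*k["fy"]+k["cy"]]
def down(yaw):  # tool z down, tool x at heading yaw
    q=(R.from_euler('z',yaw)*R.from_euler('x',np.pi)).as_quat(); return [q[3],q[0],q[1],q[2]]
E
python3 - <<'E'
from h import *
import cv2
k=vision.get_calibration("top")
a=ray(k,465,179,.2);b=ray(k,487,150,.19); yaw=np.arctan2(*(b-a)[1::-1]); print(a,b,yaw)
best=None
for y in (yaw,yaw+np.pi):
    q=inverse_kinematics([.593,-.272,.33],down(y)); print(y,q)
    if q is not None and (best is None or abs(q[5])<abs(best[1][5])): best=(y,q)
r.move_to([.593,-.272,.33],down(best[0])); print(best[0])
im=vision.snapshot("wrist"); k=vision.get_calibration("wrist"); print(k)
cv2.imwrite("pics/w1.png",im[:,:,::-1])
for f in ("mark_of","boxes_of"): print([(d["at"],d["score"]) for d in getattr(models,f)("oil_pourer","wrist")])
print([(d["at"],d["score"]) for d in models.boxes_of("oil_button","wrist")])
print(telemetry.current_t())
E
```

```text
[ 0.58231792 -0.26771829  0.2       ] [ 0.64596121 -0.31595276  0.19      ] -0.648530155521422
-0.648530155521422 [-5.36629772e-01  3.64271594e-01  1.13427919e+00 -4.44089210e-16
  1.64304187e+00  1.68269671e+00]
2.493062498068371 [-0.53662977  0.36427159  1.13427919  0.          1.64304187 -1.45889594]
2.493062498068371
{'fx': 370.38892530928933, 'fy': 370.38892530928933, 'cx': 317.71356875709415, 'cy': 241.5592009522614, 'position': array([ 0.52655806, -0.22105751,  0.48465969]), 'orientation': array([0.12806426, 0.886011  , 0.44102728, 0.06386695])}
[([0.7464, -0.2872, 0.0185], 0.63), ([0.5943, -0.272, 0.1432], 0.56)]
[([0.5938, -0.27, 0.1894], 0.91), ([0.4014, -0.2717, 0.0681], 0.73), ([0.7343, -0.2807, 0.0655], 0.65)]
[([0.3994, -0.2495, 0.0594], 0.59), ([0.7254, -0.2944, 0.0502], 0.54), ([0.6021, -0.2547, 0.1891], 0.51)]
4.2417
```

View pics/w1.png

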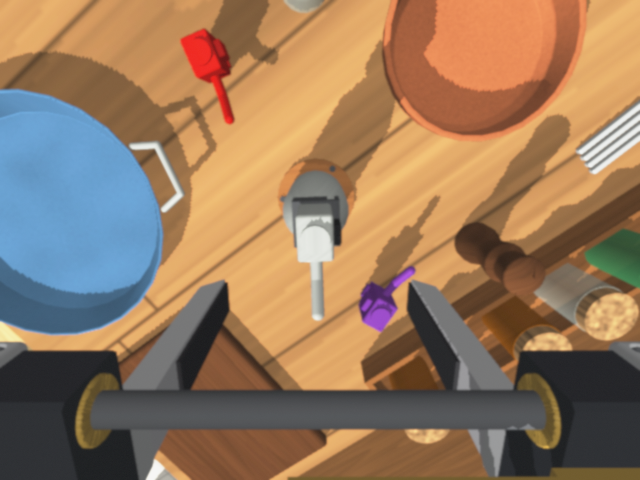

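The wrist view shows the pourer's top face at about (316,242), the spout tip at (318,318) and the black button on the right at (337,232). Tool alignment is close. Next I'll refine the pose by fitting a silhouette.

Run:
```python
from h import *
import cv2
from scipy.optimize import minimize
im=vision.snapshot("wrist"); k=vision.get_calibration("wrist")
ms=models.regions_of("oil_pourer","wrist")
m=min(ms,key=lambda d:abs(np.argwhere(d["pixels"]).mean(0)-[250,317]).sum())["pixels"]; print(m.sum(),np.argwhere(m).mean(0))
def box(a,b): return np.array([[x,y,z] for x in(a[0],b[0]) for y in(a[1],b[1]) for z in(a[2],b[2])])
parts=[box((-.02,-.015,0),(.02,.015,.05)),box((.02,-.0055,.035),(.073,.0055,.046)),box((-.009,.015,.016),(.009,.022,.04))]
S=4;u0,v0=250,180
def sil(p):
    o=np.zeros((160*S,140*S),np.uint8); T=R.from_euler('z',p[2]).as_matrix()
    for b in parts:
        uv=(proj(k,b@T.T+[p[0],p[1],.15])-[u0,v0]+.5)*S
        cv2.fillConvexPoly(o,cv2.convexHull(np.round(uv).astype(np.int32)),1)
    return o
M=cv2.resize(m[v0:v0+160,u0:u0+140].astype(np.uint8),None,fx=S,fy=S,interpolation=0)
f=lambda p:1-(sil(p)&M).sum()/(sil(p)|M).sum()
p0=[.593,-.272,-.65]
res=minimize(f,p0,method="Nelder-Mead",options=dict(initial_simplex=[p0,[.6,-.272,-.65],[.593,-.265,-.65],[.593,-.272,-.5]],xatol=1e-4,fatol=1e-4))
print(res.x,res.fun)
big=cv2.resize(im[v0:v0+160,u0:u0+140],None,fx=S,fy=S)[:,:,::-1].copy()
for mk,c in((M,(0,255,0)),(sil(res.x),(0,0,255))): cv2.drawContours(big,cv2.findContours(mk,0,2)[0],-1,c,1)
cv2.imwrite("pics/fit.png",big[:600])
```

```text
2990 [245.79397993 316.7916388 ]
[ 0.59005903 -0.27260146 -0.60496052] 0.06850598037111466
```

View pics/fit.png

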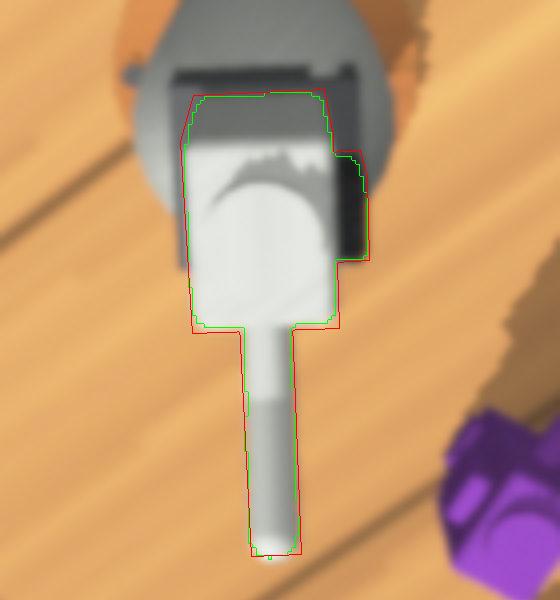

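The fit is tight, giving pose (0.590, -0.273) and yaw -0.605. Next is the descent, pinch and lift.

Run:
```python
from h import *
import cv2
x,y,q=.590,-.2725,down(-.605+np.pi)
gripper_to(.062,10)
r.move_l([x,y,.24],q,vel=.1)
print("guard",r.move_l([x,y,.184],vel=.05,guard=12), telemetry.current_ee_pos())
print(gripper_to(.02,35), telemetry.current_opening(), telemetry.current_finger_force(), telemetry.current_wrist_force())
if telemetry.current_opening()<.032:
    print("lift",r.move_l([x,y,.215],vel=.04,guard=30), telemetry.current_wrist_force())
    print(telemetry.current_opening(),telemetry.current_ee_pos())
cv2.imwrite("pics/s2.png",vision.snapshot("side")[150:400,300:600,::-1])
print(telemetry.current_t())
```

```text
guard False [ 0.59027398 -0.27263184  0.18448322]
False 0.029824795566060863 34.999031871557236 [0.16062789 0.45916082 3.12059192]
lift False [ 0.51860963 -0.66104941 -1.91270269]
0.029940896688366463 [ 0.58981739 -0.27239738  0.21476863]
8.9083
```

View pics/s2.png

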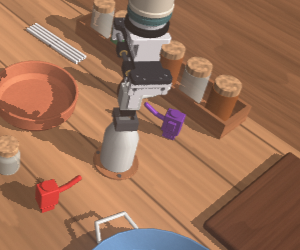

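The pourer is off: the opening is 30 mm and the tool carries 1.9 N more. In the side crop the pincher stands at about (140,100) above the bottle collar. Next I'll carry it to the cazuela.

Run:
```python
from h import *
import cv2
r.move_l([.59,-.2725,.27],vel=.1)
x,y=.538,-.0135
r.move_l([x,y,.27],vel=.12)
r.hold(.3); print(telemetry.current_opening(),telemetry.current_wrist_force())
r.move_l([x,y,.10],vel=.1)
print("guard",r.move_l([x,y,.060],vel=.03,guard=4), telemetry.current_ee_pos(), telemetry.current_wrist_force())
cv2.imwrite("pics/s3.png",vision.snapshot("side")[150:400,220:520,::-1])
print(telemetry.current_t())
```

```text
0.029942709645372066 [ 0.13703356 -0.21731379 -2.72408378]
guard True [ 0.53783249 -0.01349947  0.06238959] [-0.60338588  0.36480527  5.37845783]
15.3
```

View pics/s3.png

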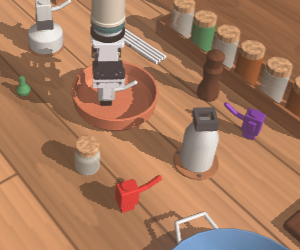

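The pourer is touching the dish floor at crop pixel (108,95), the oil collar is empty at (205,120), and contact came at the expected height. I'll release it and retreat.

Run:
```python
from h import *
import cv2
gripper_to(.06,10); r.hold(.3)
p=telemetry.current_ee_pos()
r.move_l([p[0],p[1],.25],vel=.1)
r.move_l([.40,-.02,.35],vel=.2); r.hold(.5)
ims=[vision.snapshot("side")[150:400,220:520,::-1],vision.snapshot("top")[100:350,160:510,::-1]]
print([(d["at"],d["score"]) for d in models.mark_of("cazuela","top")],telemetry.current_t(),telemetry.current_wrist_force())
cv2.imwrite("pics/end.png",np.hstack(ims))
```

```text
[([0.238, 0.3008, -0.0016], 0.59)] 19.9417 [0.78591249 0.31577878 0.4400705 ]
```

View pics/end.png

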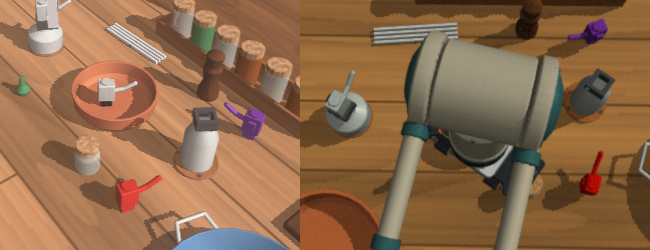

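The pourer is in the dish at (107,92) of the side crop, the cazuela hasn't moved, the vinegar pourer is still clipped on, and the robot is touching nothing.

```bash
python3 -c "
from plant import r
print(r.sign_off())"
```

```text
the job is handed in; nothing more can be done
None
```

The oil pourer is unclipped and sitting in the smaller cazuela, which did not visibly move; the vinegar pourer is still clipped on, and I handed the job in at about 20 s.

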